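# Set a bone stick up for the next cut on a bench cut-off saw

## Robot

A 6-joint arm with a two-finger parallel gripper is mounted at the origin on the work surface. World frame = base frame: x ahead of the robot, y to its left, z up, the work surface at z = 0. Lengths are in mm, angles in degrees, forces in N, time in s.
With the tool pointing down it reaches from about 300 to 850 mm from the base axis. Payload 4.2 kg.
Tool frame: the origin (TCP) lies midway between the tips of the shut fingers; the grasp point (between the pads) lies 19 mm behind it; z points along the fingers, x is the direction in which the jaws open and shut, and the axes are right-handed (so a half turn about z gives the same grasp; the last joint's range is limited). The gripper opens to 91 mm and grips with 3 to 60 N. Pads are 32 mm wide; open, the fingers measure 118 mm over their backs; the gripper's body (76 mm by 178 mm) begins 60 mm behind the grasp point.
Start: joints at [-64.343, 18.312, 89.639, -0, 72.044, -1.146], TCP at [259.287, -513.238, 213.976] pointing down, gripper open.
Joint ranges: [-177.97, 177.97], [-48.28, 115.42], [12.27, 149.76], [-77.06, 257.06], [2.81, 150.46], [-146.56, 146.56]. Speed limits (degrees/s): [147.25, 147.25, 180, 180, 180, 180].

## Interface

Orientations are given as [roll, pitch, yaw] about the fixed x, y, z axes, in that order (R = Rz(yaw) Ry(pitch) Rx(roll)).
In Python, from workcell import env gives the robot as it stands. The module is installed in compiled form; this text tells all that it offers.
- The arm moves only by the tool drive_tool, never from a script. Its argument "series" is a list of rows, each a list of 3 entries, a list of its own where there are three numbers: the closure, from 0 (fully open) to 1 (shut), then the shift along the tool's x, y, z in mm, then the turn, a rotation vector about the tool's x, y, z in rad. In form: [[gripper, [dx, dy, dz], [rx, ry, rz]], ...]. A call has exactly 5 rows; each row is the pose to reach, as a shift and turn from the pose commanded when the call began, along the tool's axes at that moment; what a row does not reach only later rows make up. A row lasts 1/10 s, in which the tool goes at most 50 mm and 8.59 degrees, less where a joint would pass 70% of its speed; a pose out of reach is approached as far as the arm can. A call with a gripper value outside its range is refused whole. The fingers move at their own pace and stop on an object; "squeeze" is the grip in N (left out, the last holds). Time passes only in rows, so rows that repeat a pose let the fingers close, or fill a call up. It gives the time, the measured TCP pose, the force and the opening at its end, in the units of the state.
- env.state(): the state, without advancing time (a new reading comes with each control period).
- env.grab_frame(name): name is "scene" or "top"; returns a dict with "image" (384x512x3 uint8, red, green, blue), "K" (3x3 intrinsics, pixels), "origin" and "orientation" of the camera in the world. Camera axes: x right, y down, z forward; pixel columns grow to the right and rows downward; lengths in mm; the calibration is good to about 2 mm. A picture is of the moment at which its call begins. There is no depth.
- env.job_done(): hands the job in, once; it reports no verdict.
The state is a dict: "time_s": time; "qpos": joint angles; "qvel": joint speeds; "effort": joint torques, N m; "ee_pos": TCP position; "ee_rot": TCP orientation; "force": force on the tool from outside, world axes, zero at the start; "torque": the same for the moment, N m; "gripper_width": finger opening in mm.
Only numpy, scipy, OpenCV 4.12 (cv2) and the standard library are available. Lean on these libraries where they do the work, as an engineer would, in place of code of your own. Each camera call takes 0.05 s, during which the arm holds its last target.

## Task

Set the bone stick up for the next cut on the small cut-off saw: push the loose offcut off the open front of the saw's bed so that it drops into the catch tray, and push the stick back flat against the fence with one end right up against the length stop. Do it all by pushing with the fingertips: nothing is to be picked up. Leave the jar, chisel and brush where they are, and come away clear at the end.

Things in the scene. Friction and masses are not known exactly. Their poses are not given: they have to be found in the camera images.
- saw: Small bench cut-off saw, fixed. Origin on the bench under its bed; x runs along the fence towards the length stop, y from the fence to the bed's open front, z up. The flat dark bed the work lies on is 45 mm above the bench, x -170 to 150 mm, y -50 (foot of the fence) to +70 mm (open front edge). The saw cut is a flush slot across it at x = 40 mm.
- fence (a point): Point at the foot of the fence, on the bed's top in the fence's flat face, at x = 0, y = -50 mm of the saw; axes as the saw's. The aluminium fence runs the whole length of the bed, 25 mm high above it, 15 mm thick, its face looking to +y.
- saw_head (a point): Middle of the saw's motor and blade head, tipped up out of the way behind the fence, where it stays. Solid. In the saw's frame it and its foot fill x 0 to 150 mm, y -200 to -75 mm, up to 270 mm above the bench: come over it higher than that, or from another side.
- stop: Length stop, an aluminium block clamped to the fence, fixed in this run. Origin on the bed at the foot of the fence, in the plane of its stopping face; axes as the saw's. The block spans x 0 to 20 mm, stands 30 mm out from the fence (y 0 to 30 mm), 36 mm high above the bed with a 10 mm thumb screw on top. A stick pushed home has its end at x = 0.
- tray: Grey plastic catch tray standing on the bench against the open front of the bed, fixed. Origin under its centre, axes parallel to the saw's. Outside 200 mm (x) by 118 mm (y) by 36 mm high, walls and floor 3 mm. A few old offcuts lie stuck in it along the side away from the bed.
- stick_center (a point): Centre of the stick of bone, a loose cream bar 90 by 20 by 20 mm, about 70 g, lying flat on the bed; x along its 90 mm length, z up. Its sides are 10 mm and its ends 45 mm from this point. Either end may go to the stop.
- offcut_center (a point): Centre of the loose offcut on the bed, a cream block 25 (x) by 20 by 20 mm, about 20 g, lying in front of the fence between the stick and the stop, at least 50 mm clear of the fence.
- jar: Bystander: closed glass jar of beads, 56 mm across, 74 mm high, on the bench in front of the bed, beside the tray. Origin under its centre.
- chisel: Bystander: carving chisel with a wooden handle lying on the bench beyond the tray, 190 mm long (along its x, about centred on the origin), 22 mm thick.
- brush: Bystander: wooden bench brush lying on the bench behind the fence, 220 mm long (along its x), 36 mm wide, 28 mm high. Origin under its middle.
Things that resemble listed ones, but are neither listed nor needed, are in the scene too. Of the things like the part that bears offcut_center, leave any that is orange; of the rest the smaller one is meant.

How it is judged:
By the outcome, as a careful person would: the job done as asked, in the order asked, and still so for the second after the job is handed in, with the robot touching nothing.
It also fails if it takes over 67 s, if anything falls off the work surface, if the arm or the gripper's body presses on something with over 40 N, if the wrist force passes 120 N, or if a joint passes its speed limit or range.

## Working session

There is one attempt and no reset: what is moved stays moved. The work goes in short steps, Python scripts to look and compute and a tool call to move; the robot and the scene stay as the last step left them, time stands still between calls to the robot, and variables do not carry over. Pictures are saved under pics/ and viewed, and the job is handed in when it is done.

Besides the shell and the picture viewer there is one more tool, called as a command line: name --argument value ..., lists and objects as JSON in quotes. drive_tool: Moves the arm, as the interface text tells. Its arguments: {"type":"object","properties":{"series":{"type":"array","items":{"type":"array"}},"squeeze":{"type":"number"}},"required":["series"]}

```bash
mkdir -p pics
python3 - <<'E'
from workcell import env
import cv2,pickle
for n in("scene","top"):
    f=env.grab_frame(n); pickle.dump(f,open(n+".pkl","wb"))
    cv2.imwrite(f"pics/{n}0.png",f["image"][:,:,::-1]); print(n,f["K"],f["origin"],f["orientation"])
print(env.state())
E
```

```text
scene [[456.15648135   0.         256.57439569]
 [  0.         456.15648135 188.1868968 ]
 [  0.           0.           1.        ]] [1151.34596211  631.32837427  723.37680007] [-127.14860672    0.36359655  133.73131519]
top [[364.17978475   0.         260.53657186]
 [  0.         364.17978475 191.97889729]
 [  0.           0.           1.        ]] [525.49566627  90.5217943  885.6581135 ] [-173.00457407    0.87152228  -89.27607927]
{'time_s': 0.1, 'qpos': array([-6.43414732e+01,  1.83470155e+01,  8.96972831e+01,  1.03318869e-03,
        7.20452900e+01, -1.14584732e+00]), 'qvel': array([-0.08806105, -0.11800808, -0.16520251,  0.02155463, -0.06929122,
       -0.04416912]), 'effort': array([ 5.05157223e-04, -4.13335562e+01, -2.32510310e+01,  7.28705898e-02,
        4.21651674e-02, -6.64767526e-05]), 'ee_pos': array([ 259.10841378, -512.81455076,  213.22846851]), 'ee_rot': array([-1.79997226e+02,  8.95509601e-02, -6.31959430e+01]), 'force': array([-0.44722059,  1.54173075, -0.15769162]), 'torque': array([0.01287555, 0.0324601 , 0.00051462]), 'gripper_width': 91.29184141419739}
```

View pics/scene0.png

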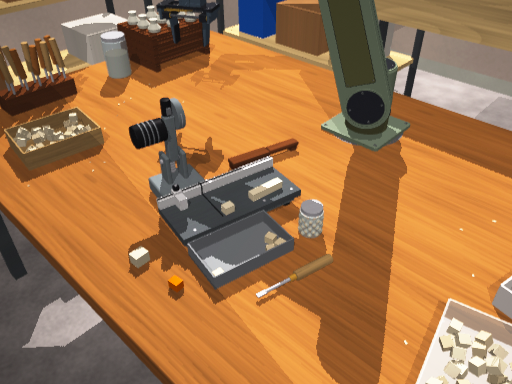

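View pics/top0.png

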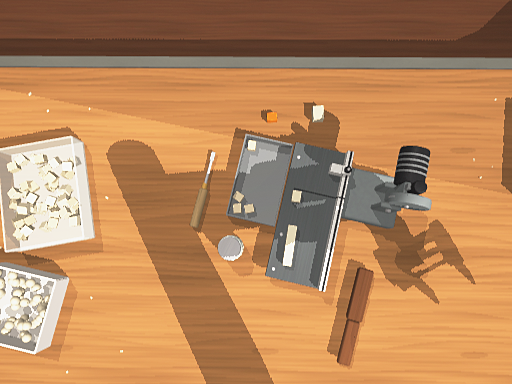

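Candidates for the offcut in the top view are the cream block on the bed (297,196), a larger cream block on the bench (318,113), an orange block (271,117), and old offcuts in the tray (252,145), (243,205). The description (on the bed, smaller, not orange) picks (297,196). I'll check it in a close crop.

Run:
```python
import cv2
a=cv2.imread("pics/top0.png")[125:300,220:370]
cv2.imwrite("pics/crop_t.png",cv2.resize(a,None,fx=3.4,fy=3.4,interpolation=cv2.INTER_CUBIC))
a=cv2.imread("pics/scene0.png")[140:290,140:310]
cv2.imwrite("pics/crop_s.png",cv2.resize(a,None,fx=4,fy=4,interpolation=cv2.INTER_CUBIC))
```

```text
(no output)
```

View pics/crop_t.png

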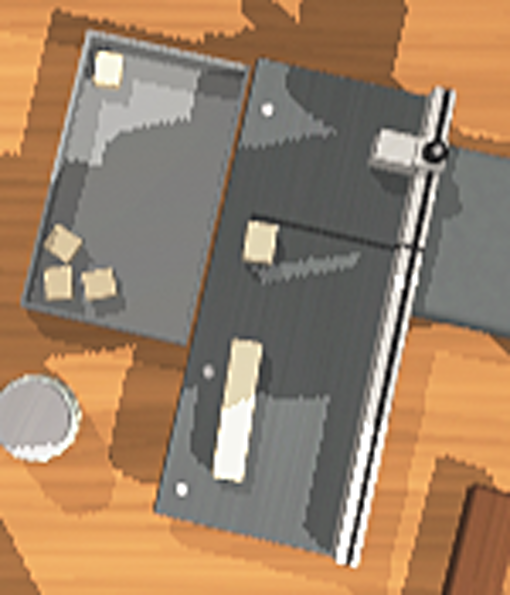

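View pics/crop_s.png

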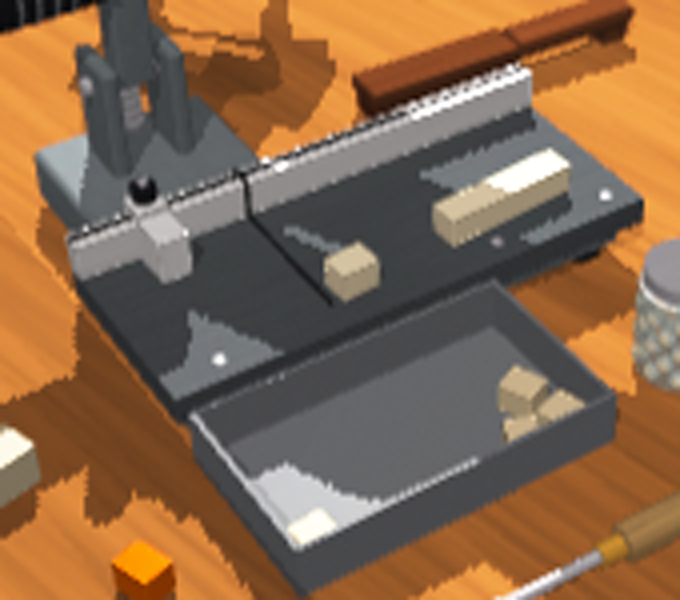

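```bash
cat > h.py <<'E'
import numpy as np,pickle
from scipy.spatial.transform import Rotation as R
def w(f,uv,z):
    uv=np.atleast_2d(uv).astype(float)
    d=np.c_[uv,np.ones(len(uv))]@np.linalg.inv(f["K"]).T
    d=d@R.from_euler("xyz",f["orientation"],degrees=True).as_matrix().T
    o=np.array(f["origin"]);return o+d*((z-o[2])/d[:,2])[:,None]
def tc(p,s=3.4,o=(220,125)): return np.array(p,float)/s+np.array(o)-(0 if s==1 else .5*(1-1/s))
def fit(S,W):
    S=np.array(S,float);W=np.array(W,float)
    a=S-S.mean(0);b=W-W.mean(0)
    th=np.arctan2((a[:,0]*b[:,1]-a[:,1]*b[:,0]).sum(),(a*b).sum())
    c,s=np.cos(th),np.sin(th);M=np.array([[c,-s],[s,c]])
    t=W.mean(0)-M@S.mean(0);return th,M,t,W-(S@M.T+t)
E
python3 - <<'E'
from h import *
np.set_printoptions(precision=1,suppress=True)
f=pickle.load(open("top.pkl","rb"));g=pickle.load(open("scene.pkl","rb"))
W=np.r_[w(f,tc([(258,58),(155,512)]),45),w(f,tc([(337,560),(432,90)]),70)][:,:2]
S=[(150,70),(-170,70),(-170,-50),(150,-50)]
th,M,t,r=fit(S,W);print(np.degrees(th),t,r)
sx=lambda P:(P[:,:2]-t)@M
sc=lambda p:tc(p,4,(140,140))
print("stick",sx(w(f,tc([(229,340),(262,342),(246,482),(213,477)]),65)))
print("off",sx(w(f,tc([(246,218),(278,222),(275,264),(243,260)]),65)))
print("stop",sx(w(f,tc([(370,165),(377,128),(420,175)]),81)))
print("jar",sx(w(f,tc([(35,418)]),74)))
print("tray",sx(w(f,tc([(90,30),(22,303),(185,345),(248,70)]),36)))
# scene cross-check
print("scene: bed", sx(w(g,sc([(183,412),(643,205)]),45)))
print("scene stick",sx(w(g,sc([(433,205),(450,222),(569,172),(550,150)]),65)), w(g,sc([(455,245)]),45))
print("scene off",sx(w(g,sc([(324,263),(345,282),(379,264),(358,243)]),65)))
print("scene stop top", sx(w(g,sc([(140,225),(153,245),(190,235)]),81)))
E
```

```text
-12.304176837692296 [588.2 -12.3] [[-0.6 -0.7]
 [ 1.9 -0.8]
 [ 1.5 -0.5]
 [-2.7  2. ]]
stick [[ -46.5   47.4]
 [ -42.9   26. ]
 [-133.9   16.7]
 [-135.7   38.3]]
off [[35.3 54. ]
 [37.4 32.6]
 [ 9.5 28.6]
 [ 7.3 49.9]]
stop [[ 85.4 -17.1]
 [110.7 -16.6]
 [ 86.2 -50.4]]
jar [[-124.5  159.5]]
tray [[145.6 188.8]
 [-52.5 190. ]
 [-55.3  74.5]
 [142.   74. ]]
scene: bed [[ 148.8   77.3]
 [-165.7   73.3]]
scene stick [[ -46.1   22.8]
 [ -45.3   42.2]
 [-132.1   41.9]
 [-136.1   16.9]] [[548.6  38.2  45. ]]
scene off [[34.8 33.2]
 [33.6 54.5]
 [ 9.4 51.7]
 [ 9.4 28.5]]
scene stop top [[113.5 -38.5]
 [115.4 -17.7]
 [ 94.1 -14.1]]
```

```bash
cat > go.py <<'E'
import sys
from h import *
from workcell import env
np.set_printoptions(precision=1,suppress=True)
TH=np.radians(-12.3);T=np.array([588.2,-12.3])
M=np.array([[np.cos(TH),-np.sin(TH)],[np.sin(TH),np.cos(TH)]])
def where():
    s=env.state();p=s["ee_pos"]
    print("t",round(s["time_s"],2),"saw",(p[:2]-T)@M,"z",round(p[2],1),"rot",s["ee_rot"],"w",round(s["gripper_width"],1),"F(saw)",s["force"][:2]@M,round(s["force"][2],1))
    return s
s=where()
for a in sys.argv[1:]:
    x,y,z,*k=map(float,a.split(","))
    yaw=np.degrees(TH)+(k[0] if k else 0)
    R0=R.from_euler("xyz",s["ee_rot"],degrees=True)
    p=np.r_[M@np.array([x,y])+T,z]
    Rt=R.from_euler("xyz",[180,0,yaw],degrees=True)
    np.set_printoptions(precision=3,suppress=True)
    print(a,"shift",R0.inv().apply(p-s["ee_pos"]).round(1),"turn",(R0.inv()*Rt).as_rotvec())
E
python3 go.py " -120,3,200" " 22,3,150"
```

```text
t 0.1 saw [-214.9 -559.1] z 213.2 rot [-180.     0.1  -63.2] w 91.3 F(saw) [-0.8  1.4] -0.2
 -120,3,200 shift [-376.3 -428.2   13.8] turn [-0.001  0.001 -0.888]
 22,3,150 shift [-286.7 -538.4   63.7] turn [-0.001  0.001 -0.888]
```

drive_tool --series '[[1,[-30,-34,0],[0,0,-0.1]],[1,[-60,-68,0],[0,0,-0.2]],[1,[-90,-102,0],[0,0,-0.3]],[1,[-120,-136,0],[0,0,-0.4]],[1,[-150,-170,0],[0,0,-0.5]]]'

```text
time_s: 0.6
ee_pos: [343.5, -300.9, 213.6]
ee_rot: [-180.0, 0.0, -34.4]
force: [1.7, -0.6, -0.8]
gripper_width: 53.9
```

```bash
python3 go.py " -120,3,200" " 22,3,150"
```

```text
t 0.6 saw [-177.6 -334.1] z 213.6 rot [-180.     0.   -34.4] w 53.9 F(saw) [ 1.8 -0.2] -0.8
 -120,3,200 shift [ -73.1 -334.    13.7] turn [-0.     0.    -0.385]
 22,3,150 shift [  58.5 -387.4   63.7] turn [-0.     0.    -0.385]
```

drive_tool --series '[[1,[-9,-42,0],[0,0,-0.08]],[1,[-18,-84,0],[0,0,-0.16]],[1,[-27,-126,0],[0,0,-0.24]],[1,[-36,-168,0],[0,0,-0.32]],[1,[-45,-210,0],[0,0,-0.385]]]'

```text
time_s: 1.1
ee_pos: [425.5, -102.5, 213.8]
ee_rot: [180.0, 0.0, -12.3]
force: [0.5, -0.6, -0.1]
gripper_width: 13.8
```

```bash
python3 go.py " -120,3,200" " 22,0,150"
```

```text
t 1.1 saw [-139.7 -122.8] z 213.8 rot [180.    0.  -12.3] w 13.8 F(saw) [ 0.7 -0.4] -0.1
 -120,3,200 shift [  19.7 -125.8   13.8] turn [ 0.  0. -0.]
 22,0,150 shift [ 161.7 -122.8   63.7] turn [ 0.  0. -0.]
```

drive_tool --series '[[1,[5,-45,0],[0,0,0]],[1,[10,-90,0],[0,0,0]],[1,[40,-123,0],[0,0,0]],[1,[80,-123,0],[0,0,1e-09]],[1,[120,-123,20],[0,0,0]]]'

```text
time_s: 1.6
ee_pos: [572.2, -8.8, 196.0]
ee_rot: [-179.9, -0.3, -12.3]
force: [0.8, 0.1, 0.2]
gripper_width: 0.5
```

```bash
python3 go.py " 22,0,120"
```

```text
t 1.6 saw [-16.4   0. ] z 196.0 rot [-179.9   -0.3  -12.3] w 0.5 F(saw) [0.7 0.3] 0.2
 22,0,120 shift [38.   0.1 76.2] turn [-0.001 -0.006 -0.   ]
```

drive_tool --series '[[1,[20,0,30],[0,0,0]],[1,[38,0,60],[0,0,0]],[1,[40,0,80],[0,0,0]],[1,[40,0,100],[0,0,0]],[1,[40,0,100],[0,0,0]]]'

```text
time_s: 2.1
ee_pos: [605.8, -18.7, 90.4]
ee_rot: [179.9, 0.4, -12.5]
force: [-0.0, 0.0, 0.4]
gripper_width: 0.5
```

```bash
cat > pic.py <<'E'
import sys,cv2
from h import *
from workcell import env
n=sys.argv[1];out=[]
for c,(x0,y0,x1,y1) in(("top",(220,125,390,300)),("scene",(130,130,330,300))):
    f=env.grab_frame(c);pickle.dump(f,open(f"{c}_{n}.pkl","wb"))
    a=f["image"][y0:y1,x0:x1,::-1];out.append(cv2.resize(a,(400*a.shape[1]//a.shape[0],400),interpolation=cv2.INTER_CUBIC))
cv2.imwrite(f"pics/{n}.png",np.hstack(out)[:,:800] if sum(o.shape[1] for o in out)<=800 else cv2.resize(np.hstack(out),(800,400*800//sum(o.shape[1] for o in out))))
E
python3 go.py " 22,0,53"; python3 pic.py a1
```

```text
t 2.1 saw [18.6 -2.5] z 90.4 rot [179.9   0.4 -12.5] w 0.5 F(saw) [-0.  0.] 0.4
 22,0,53 shift [ 3.7 -2.5 37.4] turn [ 0.001  0.008 -0.003]
```

View pics/a1.png

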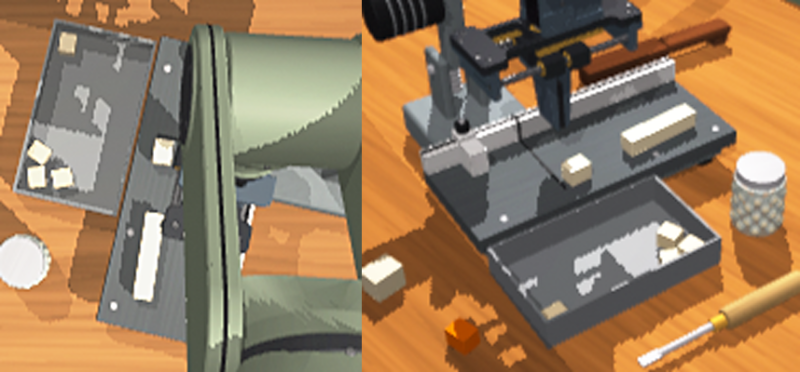

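The fingers (scene half, about 560,120) are behind the offcut (575,168) on the fence side, and nothing has been disturbed. I'll lower now.

drive_tool --series '[[1,[3,-2,10],[0,0,0]],[1,[3,-2,20],[0,0,0]],[1,[3,-2,30],[0,0,0]],[1,[3,-2,36],[0,0,0]],[1,[3,-2,36],[0,0,0]]]'

```text
time_s: 2.7
ee_pos: [610.7, -17.4, 56.7]
ee_rot: [180.0, 0.1, -12.5]
force: [-0.2, 0.8, 0.2]
gripper_width: 0.2
```

```bash
python3 go.py " 22,0,53"; python3 pic.py a2
```

```text
t 2.7 saw [23.1 -0.2] z 56.7 rot [180.    0.1 -12.5] w 0.2 F(saw) [-0.4  0.7] 0.2
 22,0,53 shift [-1.1 -0.2  3.7] turn [ 0.001  0.002 -0.003]
```

View pics/a2.png

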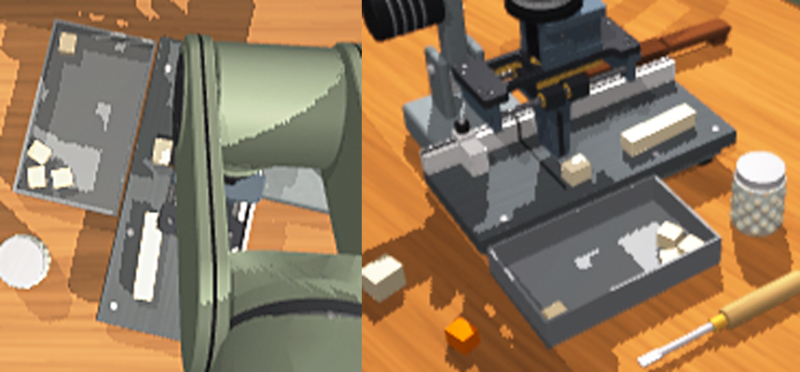

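drive_tool --series '[[1,[-1,0,4],[0,0,0]],[1,[-1,-8,4],[0,0,0]],[1,[-1,-16,4],[0,0,0]],[1,[-1,-24,4],[0,0,0]],[1,[-1,-32,4],[0,0,0]]]'

```text
time_s: 3.3
ee_pos: [617.9, 15.0, 54.1]
ee_rot: [-180.0, -0.0, -12.5]
force: [0.2, 0.6, -0.2]
gripper_width: 0.5
```

```bash
python3 go.py " 22,0,53"; python3 pic.py a3
```

```text
t 3.3 saw [23.2 33. ] z 54.1 rot [-180.    -0.   -12.5] w 0.5 F(saw) [0.1 0.6] -0.2
 22,0,53 shift [-1.1 33.   1.1] turn [-0.    -0.    -0.003]
```

View pics/a3.png

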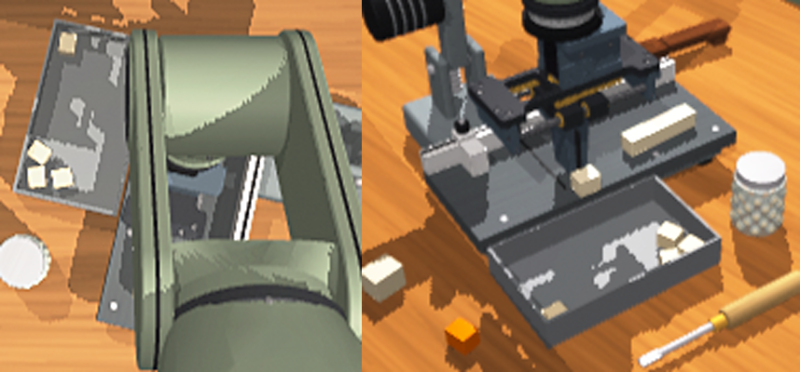

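The offcut has moved toward the front edge (scene half, 585,180). I'll keep pushing.

drive_tool --series '[[1,[0,-7,0],[0,0,0]],[1,[0,-14,0],[0,0,0]],[1,[0,-21,0],[0,0,0]],[1,[0,-28,0],[0,0,0]],[1,[0,-35,0],[0,0,0]]]'

```text
time_s: 3.9
ee_pos: [625.2, 48.8, 53.9]
ee_rot: [180.0, 0.0, -12.5]
force: [0.1, -0.9, 0.8]
gripper_width: 0.3
```

```bash
python3 go.py " 22,0,53"; python3 pic.py a4
```

```text
t 3.9 saw [23.2 67.6] z 53.9 rot [180.    0.  -12.5] w 0.3 F(saw) [ 0.3 -0.8] 0.8
 22,0,53 shift [-0.9 67.6  0.9] turn [ 0.     0.    -0.003]
```

View pics/a4.png

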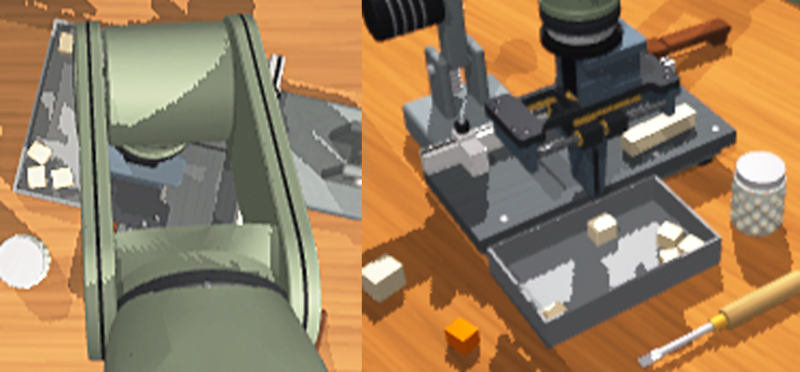

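The block dropped into the tray (scene half, 602,228). I'll rise, open the fingers part way, and move to the front of the stick.

drive_tool --series '[[0.45,[0,0,-20],[0,0,0]],[0.45,[0,0,-45],[0,0,0]],[0.45,[-25,-3,-50],[0,0,0]],[0.45,[-60,-6,-50],[0,0,0]],[0.45,[-90,-6,-50],[0,0,0]]]'

```text
time_s: 4.5
ee_pos: [537.3, 73.7, 104.1]
ee_rot: [180.0, -0.0, -12.5]
force: [0.6, 0.5, -0.2]
gripper_width: 37.9
```

```bash
python3 go.py " -90,73,54"; python3 pic.py a5
```

```text
t 4.5 saw [-68.1  73.2] z 104.1 rot [180.   -0.  -12.5] w 37.9 F(saw) [0.5 0.6] -0.2
 -90,73,54 shift [-21.9   0.3  50.1] turn [ 0.    -0.    -0.004]
```

View pics/a5.png

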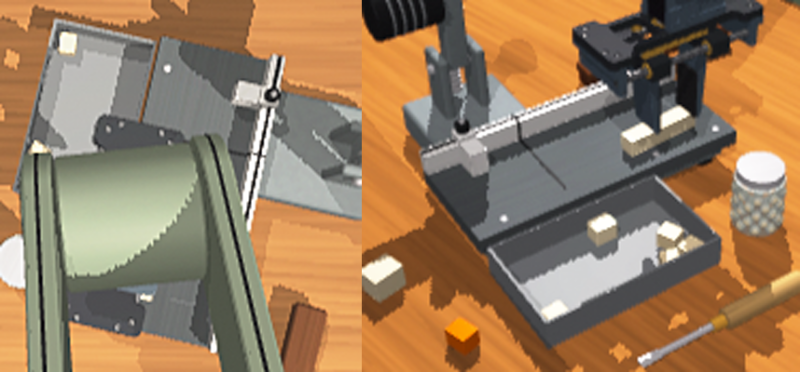

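drive_tool --series '[[0.45,[-22,0,0],[0,0,0]],[0.45,[-22,0,12],[0,0,0]],[0.45,[-22,0,25],[0,0,0]],[0.45,[-22,0,38],[0,0,0]],[0.45,[-22,0,50],[0,0,0]]]'

```text
time_s: 5.1
ee_pos: [518.0, 78.0, 52.8]
ee_rot: [180.0, -0.0, -12.5]
force: [0.7, 0.2, 0.5]
gripper_width: 49.8
```

```bash
python3 go.py " -90,73,54"; python3 pic.py a6
```

```text
t 5.1 saw [-87.8  73.3] z 52.8 rot [180.   -0.  -12.5] w 49.8 F(saw) [0.6 0.4] 0.5
 -90,73,54 shift [-2.2  0.3 -1.2] turn [ 0.    -0.001 -0.004]
```

View pics/a6.png

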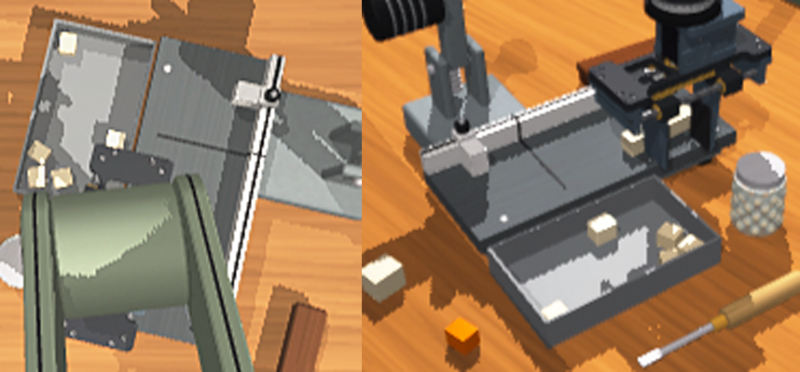

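The offcut is in the tray (top half, 115,138). The two fingers straddle the middle of the stick's front side, so I'll push it toward the fence.

drive_tool --series '[[0.45,[-1,8,0],[0,0,-0.003]],[0.45,[-1,16,0],[0,0,-0.003]],[0.45,[-1,24,0],[0,0,-0.003]],[0.45,[-1,32,0],[0,0,-0.003]],[0.45,[-1,40,0],[0,0,-0.003]]]'

```text
time_s: 5.7
ee_pos: [507.5, 38.6, 54.3]
ee_rot: [-180.0, -0.0, -12.3]
force: [-0.7, 0.8, 0.6]
gripper_width: 50.3
```

drive_tool --series '[[0.45,[0,7,0],[0,0,0]],[0.45,[0,14,0],[0,0,0]],[0.45,[0,21,0],[0,0,0]],[0.45,[0,28,0],[0,0,0]],[0.45,[0,35,0],[0,0,0]]]'

```text
time_s: 6.2
ee_pos: [499.9, 4.7, 54.0]
ee_rot: [180.0, -0.0, -12.3]
force: [0.1, 0.7, 1.4]
gripper_width: 50.1
```

```bash
python3 go.py " -90,-13,54"; python3 pic.py a7
```

```text
t 6.2 saw [-89.9  -2.2] z 54.0 rot [180.   -0.  -12.3] w 50.1 F(saw) [-0.   0.7] 1.4
 -90,-13,54 shift [-0.1 10.8 -0. ] turn [ 0. -0. -0.]
```

View pics/a7.png

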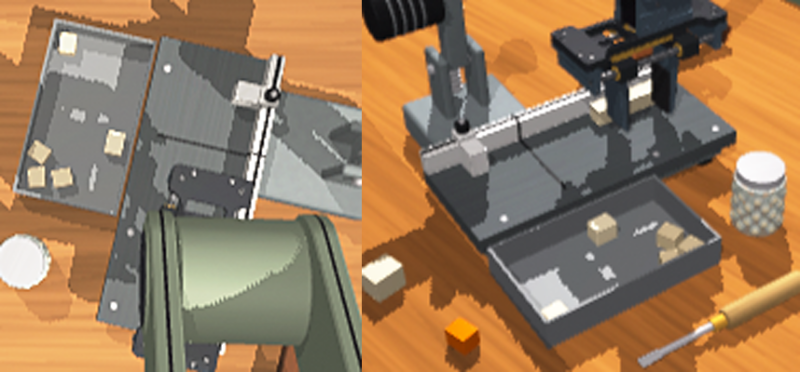

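drive_tool --series '[[0.45,[0,2,0],[0,0,0]],[0.45,[0,4,0],[0,0,0]],[0.45,[0,6,0],[0,0,0]],[0.45,[0,8,0],[0,0,0]],[0.45,[0,10,0],[0,0,0]]]'

```text
time_s: 6.8
ee_pos: [498.0, -4.4, 53.9]
ee_rot: [-180.0, -0.0, -12.3]
force: [1.3, 5.9, -1.0]
gripper_width: 49.9
```

```bash
python3 go.py " -90,-13,54"
```

```text
t 6.8 saw [-89.8 -11.5] z 53.9 rot [-180.    -0.   -12.3] w 49.9 F(saw) [0.1 6. ] -1.0
 -90,-13,54 shift [-0.2  1.5 -0.1] turn [-0.001 -0.    -0.001]
```

drive_tool --series '[[0.45,[0,0.5,0],[0,0,0]],[0.45,[0,1,0],[0,0,0]],[0.45,[0,1.5,0],[0,0,0]],[0.45,[0,1.5,0],[0,0,0]],[0.45,[0,1.5,0],[0,0,0]]]'

```text
time_s: 7.3
ee_pos: [497.9, -4.4, 54.0]
ee_rot: [-179.8, -0.0, -12.4]
force: [0.5, 8.4, -0.6]
gripper_width: 50.2
```

```bash
python3 go.py " -90,-13,54"; python3 -c "
from workcell import env;print(env.state()['torque'])"
```

```text
t 7.3 saw [-89.9 -11.5] z 54.0 rot [-179.8   -0.   -12.4] w 50.2 F(saw) [-1.3  8.4] -0.6
 -90,-13,54 shift [-0.1  1.5 -0. ] turn [-0.003 -0.    -0.002]
[ 1.34607905 -0.28514211 -0.20047484]
```

The stick is against the fence: 8 N, with the tool held at y = -11.5. I'll back off, rise, close, and go behind the stick's far end.

drive_tool --series '[[0.45,[0,-6,0],[0,0,0]],[0.45,[0,-16,0],[0,0,0]],[0.45,[0,-16,-25],[0,0,0]],[1,[-10,-16,-50],[0,0,0]],[1,[-45,-16,-50],[0,0,0]]]'

```text
time_s: 7.8
ee_pos: [462.1, 19.4, 107.0]
ee_rot: [-179.9, -0.6, -12.3]
force: [0.5, -0.5, 0.4]
gripper_width: 37.2
```

drive_tool --series '[[1,[-20,10,0],[0,0,0]],[1,[-40,25,0],[0,0,0]],[1,[-40,25,0],[0,0,0]],[1,[-40,25,0],[0,0,0]],[1,[-40,25,0],[0,0,0]]]'

```text
time_s: 8.3
ee_pos: [414.0, 3.6, 104.2]
ee_rot: [-180.0, -0.1, -12.3]
force: [-0.4, 0.1, 0.0]
gripper_width: 0.1
```

```bash
python3 go.py " -165,-26,54"; python3 pic.py a8
```

```text
t 8.3 saw [-173.6  -21.6] z 104.2 rot [-180.    -0.1  -12.3] w 0.1 F(saw) [-0.4 -0. ] 0.0
 -165,-26,54 shift [ 8.5  4.4 50.2] turn [-0.    -0.002 -0.   ]
```

View pics/a8.png

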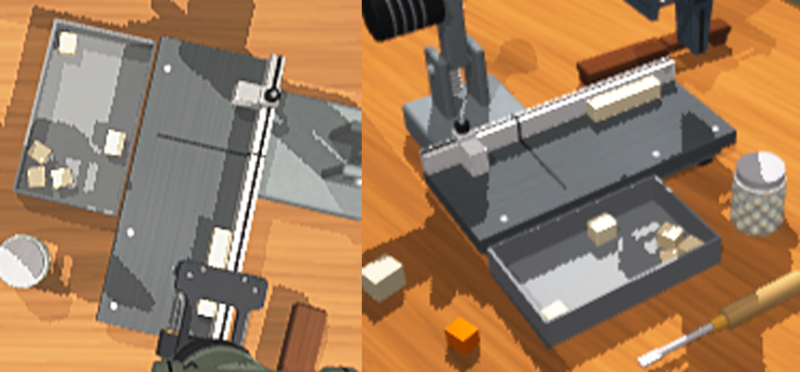

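The stick lies flat along the fence (scene half, 588–660, 80–120). I'll lower the closed fingers beyond its far end.

drive_tool --series '[[1,[5,5,12],[0,0,0]],[1,[5,5,25],[0,0,0]],[1,[5,5,38],[0,0,0]],[1,[5,5,50],[0,0,0]],[1,[5,5,50],[0,0,0]]]'

```text
time_s: 8.9
ee_pos: [415.8, -2.5, 52.6]
ee_rot: [180.0, 0.2, -12.3]
force: [-1.3, -0.7, -0.3]
gripper_width: 0.3
```

```bash
python3 go.py " -150,-26,54"; python3 pic.py a9
```

```text
t 8.9 saw [-170.5  -27.1] z 52.6 rot [180.    0.2 -12.3] w 0.3 F(saw) [-1.1 -0.9] -0.3
 -150,-26,54 shift [20.5 -1.1 -1.5] turn [ 0.001  0.003 -0.   ]
```

View pics/a9.png

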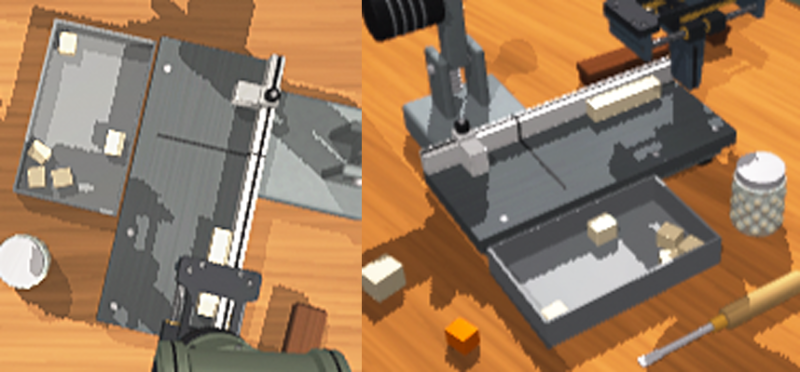

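drive_tool --series '[[1,[8,0,0],[0,0,0]],[1,[16,0,0],[0,0,0]],[1,[24,0,0],[0,0,0]],[1,[32,0,0],[0,0,0]],[1,[40,0,0],[0,0,0]]]'

```text
time_s: 9.5
ee_pos: [456.2, -11.3, 54.0]
ee_rot: [180.0, -0.0, -12.3]
force: [-0.8, 0.1, 1.3]
gripper_width: 0.4
```

drive_tool --series '[[1,[8,0,0],[0,0,0]],[1,[16,0,0],[0,0,0]],[1,[24,0,0],[0,0,0]],[1,[32,0,0],[0,0,0]],[1,[40,0,0],[0,0,0]]]'

```text
time_s: 10.0
ee_pos: [495.2, -19.8, 53.9]
ee_rot: [180.0, -0.0, -12.3]
force: [0.2, 1.0, 0.2]
gripper_width: 0.6
```

```bash
python3 go.py " -12,-27,54"; python3 pic.py b0
```

```text
t 10.0 saw [-89.3 -27.2] z 53.9 rot [180.   -0.  -12.3] w 0.6 F(saw) [-0.  1.] 0.2
 -12,-27,54 shift [77.3 -0.2 -0.1] turn [ 0. -0. -0.]
```

View pics/b0.png

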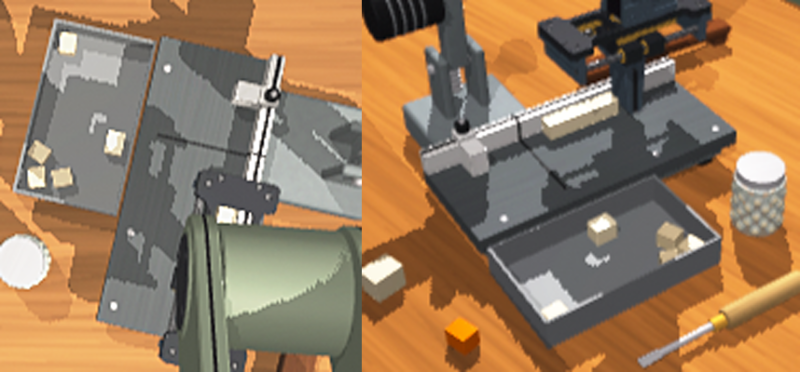

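The stick is sliding along the fence (scene half, 542–618, 95–140). I'll continue, shifting slightly away from the saw head for body clearance.

drive_tool --series '[[1,[7,-1,0],[0,0,0]],[1,[14,-2,0],[0,0,0]],[1,[21,-2,0],[0,0,0]],[1,[28,-2,0],[0,0,0]],[1,[35,-2,0],[0,0,0]]]'

```text
time_s: 10.6
ee_pos: [529.8, -25.3, 53.9]
ee_rot: [180.0, -0.0, -12.3]
force: [0.2, 0.3, 0.6]
gripper_width: 0.3
```

drive_tool --series '[[1,[6,0,0],[0,0,0]],[1,[12,0,0],[0,0,0]],[1,[18,0,0],[0,0,0]],[1,[24,0,0],[0,0,0]],[1,[28,0,0],[0,0,0]]]'

```text
time_s: 11.1
ee_pos: [557.2, -31.3, 53.9]
ee_rot: [-180.0, -0.0, -12.3]
force: [-0.6, 0.6, 1.0]
gripper_width: 0.5
```

```bash
python3 go.py " -12,-25,54"; python3 pic.py b1
```

```text
t 11.1 saw [-26.3 -25.2] z 53.9 rot [-180.    -0.   -12.3] w 0.5 F(saw) [-0.7  0.5] 1.0
 -12,-25,54 shift [14.3 -0.2 -0. ] turn [-0. -0. -0.]
```

View pics/b1.png

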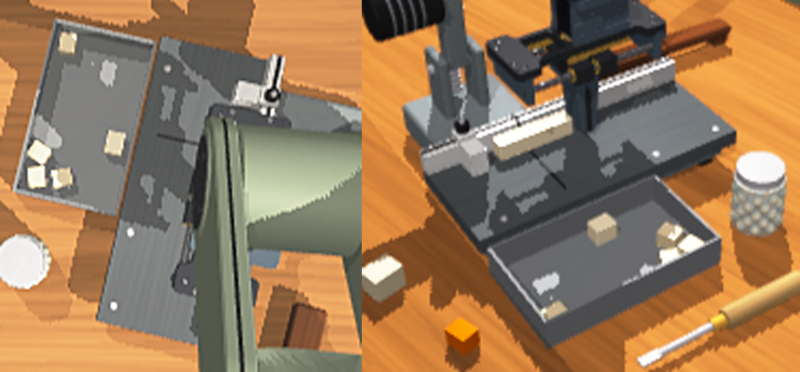

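drive_tool --series '[[1,[2,0,0],[0,0,0]],[1,[4,0,0],[0,0,0]],[1,[6,0,0],[0,0,0]],[1,[8,0,0],[0,0,0]],[1,[10,0,0],[0,0,0]]]'

```text
time_s: 11.7
ee_pos: [566.4, -33.3, 54.0]
ee_rot: [180.0, -0.0, -12.3]
force: [0.3, -0.1, -0.3]
gripper_width: 0.3
```

```bash
python3 go.py " -12,-25,54"
```

```text
t 11.7 saw [-16.8 -25.2] z 54.0 rot [180.   -0.  -12.3] w 0.3 F(saw) [ 0.3 -0. ] -0.3
 -12,-25,54 shift [ 4.8 -0.2 -0. ] turn [ 0. -0. -0.]
```

drive_tool --series '[[1,[1,0,0],[0,0,0]],[1,[2,0,0],[0,0,0]],[1,[3,0,0],[0,0,0]],[1,[4,0,0],[0,0,0]],[1,[5,0,0],[0,0,0]]]'

```text
time_s: 12.2
ee_pos: [571.2, -34.4, 53.9]
ee_rot: [180.0, -0.0, -12.3]
force: [0.2, 0.5, -0.7]
gripper_width: 0.5
```

```bash
python3 go.py " -12,-25,54"
```

```text
t 12.2 saw [-11.9 -25.2] z 53.9 rot [180.   -0.  -12.3] w 0.5 F(saw) [0.1 0.5] -0.7
 -12,-25,54 shift [-0.1 -0.2 -0.1] turn [ 0. -0. -0.]
```

drive_tool --series '[[1,[1,0,0],[0,0,0]],[1,[2,0,0],[0,0,0]],[1,[3,0,0],[0,0,0]],[1,[4,0,0],[0,0,0]],[1,[4,0,0],[0,0,0]]]'

```text
time_s: 12.7
ee_pos: [575.0, -35.2, 53.9]
ee_rot: [180.0, 0.0, -12.3]
force: [-1.1, -0.1, -0.6]
gripper_width: 0.3
```

```bash
python3 go.py " -12,-25,54"; python3 pic.py b2
```

```text
t 12.7 saw [ -8.  -25.2] z 53.9 rot [180.    0.  -12.3] w 0.3 F(saw) [-1.1 -0.3] -0.6
 -12,-25,54 shift [-4.  -0.2 -0.1] turn [ 0.  0. -0.]
```

View pics/b2.png

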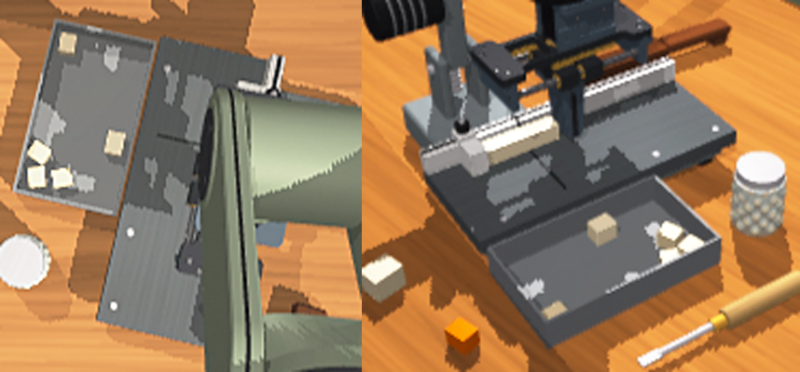

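The stick's end is about touching the stop (scene half, 485,150), but there's no clear force yet. I'll press on slowly.

drive_tool --series '[[1,[0.6,0,0],[0,0,0]],[1,[1.2,0,0],[0,0,0]],[1,[1.8,0,0],[0,0,0]],[1,[2.4,0,0],[0,0,0]],[1,[3,0,0],[0,0,0]]]'

```text
time_s: 13.3
ee_pos: [575.2, -35.2, 53.8]
ee_rot: [180.0, 0.4, -12.3]
force: [-9.2, 3.4, 6.3]
gripper_width: 0.2
```

```bash
python3 go.py " -8,-25,54"
```

```text
t 13.3 saw [ -7.9 -25.2] z 53.8 rot [180.    0.4 -12.3] w 0.2 F(saw) [-9.7  1.4] 6.3
 -8,-25,54 shift [-0.1 -0.2 -0.2] turn [ 0.     0.006 -0.001]
```

Home against the stop: 9.7 N with motion halted at x = -7.9. I'll back off and rise to inspect.

drive_tool --series '[[1,[-4,0,0],[0,0,0]],[1,[-12,0,0],[0,0,0]],[1,[-12,-10,-25],[0,0,0]],[1,[-12,-45,-50],[0,0,0]],[0.45,[0,-80,-50],[0,0,0]]]'

```text
time_s: 13.8
ee_pos: [596.9, 42.8, 107.8]
ee_rot: [-179.9, -0.4, -12.4]
force: [1.3, -0.7, -0.2]
gripper_width: 5.6
```

```bash
python3 go.py " 38,40,100"; python3 pic.py b3
```

```text
t 13.8 saw [-3.3 55.7] z 107.8 rot [-179.9   -0.4  -12.4] w 5.6 F(saw) [ 1.4 -0.4] -0.2
 38,40,100 shift [41.3 15.7  8.1] turn [-0.002 -0.007 -0.002]
```

View pics/b3.png

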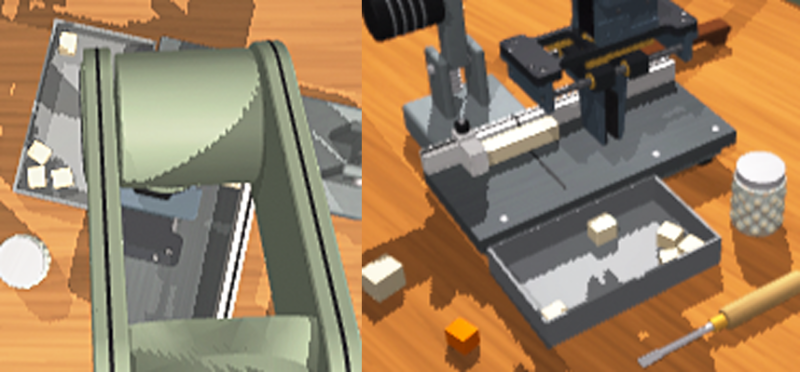

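The stick is against both fence and stop (scene half, 485–558). One last square press toward the fence with two fingers will take up any residual skew.

drive_tool --series '[[0.45,[20,10,0],[0,0,0]],[0.45,[40,28,0],[0,0,0]],[0.45,[40,36,15],[0,0,0]],[0.45,[40,36,35],[0,0,0]],[0.45,[40,36,48],[0,0,0]]]'

```text
time_s: 14.4
ee_pos: [625.4, -2.4, 54.2]
ee_rot: [180.0, 0.1, -12.4]
force: [-0.6, 0.2, -0.2]
gripper_width: 49.8
```

```bash
python3 go.py " 38,-10,54"; python3 pic.py b4
```

```text
t 14.4 saw [34.3 17.6] z 54.2 rot [180.    0.1 -12.4] w 49.8 F(saw) [-0.6  0.1] -0.2
 38,-10,54 shift [ 3.8 27.6  0.3] turn [ 0.001  0.002 -0.001]
```

View pics/b4.png

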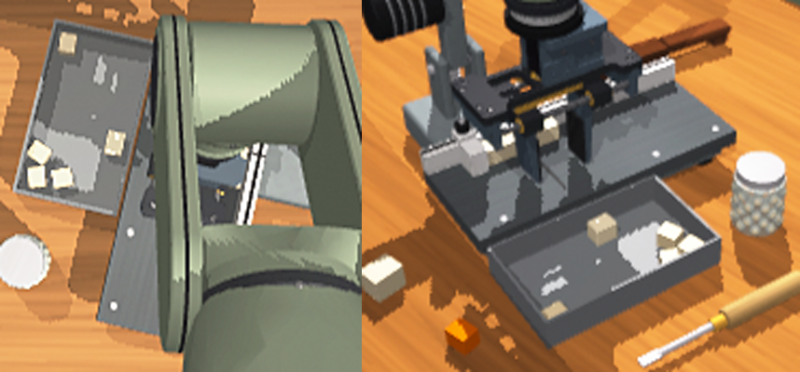

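drive_tool --series '[[0.45,[6,6,0],[0,0,0]],[0.45,[11,12,0],[0,0,0]],[0.45,[11,18,0],[0,0,0]],[0.45,[11,23,0],[0,0,0]],[0.45,[11,26,0],[0,0,0]]]'

```text
time_s: 15.0
ee_pos: [631.6, -29.8, 56.3]
ee_rot: [180.0, -0.0, -12.4]
force: [0.6, 0.4, 0.3]
gripper_width: 50.3
```

drive_tool --series '[[0.45,[0,1,0],[0,0,0]],[0.45,[0,2,0],[0,0,0]],[0.45,[0,3,0],[0,0,0]],[0.45,[0,4,0],[0,0,0]],[0.45,[0,5,0],[0,0,0]]]'

```text
time_s: 15.5
ee_pos: [630.6, -33.7, 56.0]
ee_rot: [-180.0, -0.0, -12.3]
force: [0.3, 2.6, -0.0]
gripper_width: 49.8
```

```bash
python3 go.py " 44,-10,54"
```

```text
t 15.5 saw [ 46.  -11.9] z 56.0 rot [-180.    -0.   -12.3] w 49.8 F(saw) [-0.3  2.6] -0.0
 44,-10,54 shift [-2.  -1.9  2. ] turn [-0. -0. -0.]
```

drive_tool --series '[[0.45,[0,0.7,0],[0,0,0]],[0.45,[0,1.4,0],[0,0,0]],[0.45,[0,2,0],[0,0,0]],[0.45,[0,2,0],[0,0,0]],[0.45,[0,2,0],[0,0,0]]]'

```text
time_s: 16.0
ee_pos: [630.6, -33.9, 56.0]
ee_rot: [-179.8, -0.0, -12.4]
force: [0.2, 7.6, 0.5]
gripper_width: 50.1
```

```bash
python3 go.py " 44,-10,54"
```

```text
t 16.0 saw [ 46.  -12.1] z 56.0 rot [-179.8   -0.   -12.4] w 50.1 F(saw) [-1.4  7.4] 0.5
 44,-10,54 shift [-2.  -2.1  2. ] turn [-0.004 -0.    -0.002]
```

drive_tool --series '[[0.45,[0,-5,0],[0,0,0]],[0.45,[0,-15,0],[0,0,0]],[0.45,[0,-25,-20],[0,0,0]],[0.45,[0,-30,-60],[0,0,0]],[0.45,[-20,-30,-100],[0,0,0]]]'

```text
time_s: 16.5
ee_pos: [618.4, -1.9, 156.2]
ee_rot: [180.0, -0.0, -12.3]
force: [0.1, 0.3, -0.2]
gripper_width: 50.4
```

drive_tool --series '[[0.45,[-40,0,-20],[0,0,0]],[0.45,[-80,0,-40],[0,0,0]],[0.45,[-120,0,-60],[0,0,0]],[0.45,[-160,0,-60],[0,0,0]],[0.45,[-200,0,-60],[0,0,0]]]'

```text
time_s: 17.0
ee_pos: [420.4, 40.5, 216.6]
ee_rot: [180.0, -0.1, -12.3]
force: [-0.9, 0.1, 0.6]
gripper_width: 50.3
```

```bash
python3 go.py; python3 pic.py b5
```

```text
t 17.0 saw [-175.2   15.8] z 216.6 rot [180.   -0.1 -12.3] w 50.3 F(saw) [-0.9 -0.1] 0.6
```

View pics/b5.png

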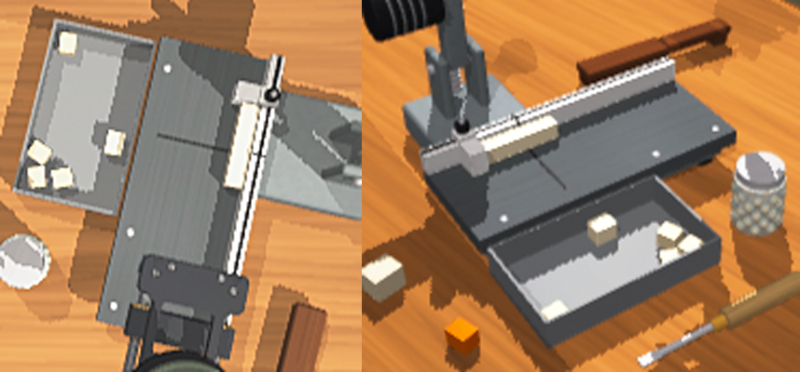

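Run:
```python
import pickle,cv2,numpy as np
t=pickle.load(open("top_b5.pkl","rb"))["image"][150:225,255:350,::-1]
s=pickle.load(open("scene_b5.pkl","rb"))["image"][170:250,160:255,::-1]
cv2.imwrite("pics/b5c.png",np.hstack([cv2.resize(i,(400,340),interpolation=cv2.INTER_CUBIC) for i in(t,s)]))
```

View pics/b5c.png

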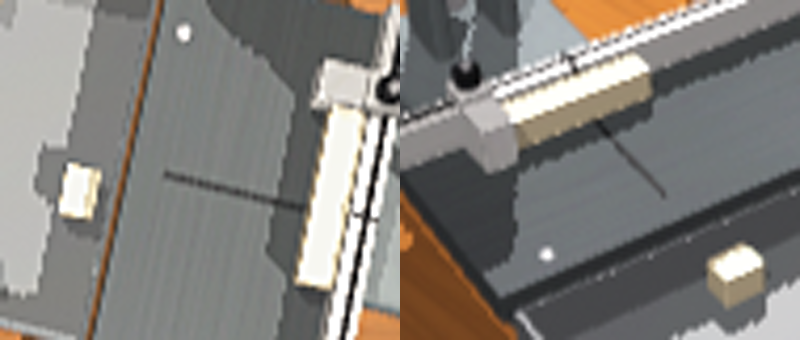

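The crop shows the stick's end touching the stop (top half 345,108), its side along the fence with no visible gap, and the offcut on the tray floor (80,190). The arm is clear, so I'll hand in.

```bash
python3 -c "
from workcell import env;print(env.job_done());print(env.state()['time_s'])"
```

```text
the job is handed in; nothing more can be done
None
the job is handed in; nothing more can be done
```

I pushed the loose offcut off the open front of the bed into the catch tray. Then I pushed the stick flat against the fence, slid it along to the length stop, and gave it a last square press against the fence. It was all done with the fingertips, and I handed in at about 17 s.

**Last checks:**
- **Stick:** the final pictures show no visible gap at the stop or the fence. The arm also felt both contacts, about 10 N at the stop and 7 N at the fence. The 10 N came before the last fence press, and I did not press the stop again afterwards.
- **Offcut:** it is lying on the tray floor.
- **Jar, chisel and brush:** they look unmoved in the pictures; I did not measure them.
- **Arm:** it is clear of everything, with the fingertips about 217 mm above the bench.

**Disagreements:** the fence and stop were each about 2–4 mm from where my first camera fit put them. I went by the felt contacts there. No check failed.

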